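Snap the lid onto the sample transport tub

ROBOT

A 6-joint arm with a two-finger parallel gripper is mounted at the origin on the work surface. World frame = base frame: x ahead of the robot, y to its left, z up, the work surface at z = 0. Lengths are in m, angles in rad, forces in N, time in s.
With the tool pointing down it reaches from about 0.325 to 1 m from the base axis. Payload 5.1 kg.
Tool frame: the origin (TCP) lies at the very end of the fingers, on their centre line; the grasp point (between the pads) lies 19 mm behind it; z points along the fingers, y is the line along which they close (so a half turn about z gives the same grasp; the last joint's range is limited). The gripper opens to 85 mm and grips with 20 to 120 N. Pads are 22 mm wide; open, the fingers measure 114 mm over their backs; the gripper's body (76 mm by 85 mm) begins 54 mm behind the grasp point. The pads swing forward as they close: fully open they stand 13 mm farther back than shut.
Start: joints at [1.128, 0.124, 1.65, -0, 1.367, -0.083], TCP at [0.229, 0.608, 0.231] pointing down, gripper open.
Joint ranges: [-2.61, 2.61], [-1.02, 2.33], [0.03, 2.71], [-1.35, 4.49], [0.32, 2.68], [-2.91, 2.91]. Speed limits (rad/s): [2.57, 2.57, 3.14, 3.14, 3.14, 3.14].

INTERFACE

Orientations are given as a unit quaternion [x, y, z, w].
In Python, from plant import sense, grab_frame, sign_off gives the robot as it stands.
- The arm moves only by the shell command python3 -m pendant 'ROWS' [OPENING]. ROWS is JSON, a list of rows, each an object of numbers: "dx", "dy", "dz": the shift along the tool's x, y, z in m; "wx", "wy", "wz": the turn, a rotation vector about the tool's x, y, z in rad. In form: [{"dx": .., "dy": .., "dz": .., "wx": .., "wy": .., "wz": ..}, ...]. A call has 1 to 20 rows; each row is the pose to reach, as a shift and turn from the pose commanded when the call began, along the tool's axes at that moment; what a row does not reach only later rows make up. A row lasts 1/8 s, in which the tool goes at most 62.5 mm and 10.7 degrees, less where a joint would pass 70% of its speed; a pose out of reach is approached as far as the arm can. A call with a gripper value outside its range is refused whole. OPENING is the opening, from 0 (shut) to 1 (fully open), set as the call begins (- or left out, the last holds). The fingers move at their own pace and stop on an object; the grip force is fixed at half the most. Time passes only in rows, so rows that repeat a pose let the fingers close. It gives the time, the measured TCP pose, the force, the opening and the grip force at its end, in the units of the state.
- sense(): the state, without advancing time (a new reading comes with each control period).
- grab_frame(name): name is "scene" or "top" or "wrist"; returns a dict with "image" (384x512x3 uint8, blue, green, red), "range_z" (384x512 float32, m along the optical axis (not along the pixel's ray), 0 where there is no reading), "fx", "fy", "cx", "cy" (pixels), "rvec" (rotation vector, rad) and "tvec" (3), from world to camera coordinates, as OpenCV has them; the wrist camera has in their place "mount" (4x4, takes a point from camera to tool coordinates, whose origin is the TCP and whose axes are the flange's). Camera axes: x right, y down, z forward; pixel columns grow to the right and rows downward; lengths in m; the calibration is good to about 2 mm. The wrist camera is an equidistant fisheye: a pixel r from the principal point sees the ray r / f radians off the axis. A picture is of the moment at which its call begins: read the wrist's pose just before it.
- sign_off(): hands the job in; it is judged then, once.
The state is a dict: "t": time; "joints": joint angles; "joint_velocities": joint speeds; "joint_torque": joint torques, N m; "ee_pos": TCP position; "tcp_rot": TCP orientation; "wrist_force": force on the tool from outside, world axes, zero at the start; "torque": the same for the moment, N m; "width": finger opening in m; "grip_force": force on a finger pad.
Only numpy, scipy, OpenCV 4.12 (cv2) and the standard library are available. Lean on these libraries where they do the work, as an engineer would, in place of code of your own. Each camera call takes 0.05 s, during which the arm holds its last target. There are 200 camera calls.

TASK

Close the white transport tub full of sample tubes with the larger of the two white lids, which fits it. Tilt the lid to hook its end under the fixed lip on the tub's near end, then press its far end down gently, without leaning hard on it, until it snaps home and the lid sits level on the rim. Leave the other things on the desk where they are.

Things in the scene. Friction and masses are not known exactly. Their poses are not given: they have to be found in the camera images.
- tub: open white rectangular tub, held fast to the desk, 150 long (its x) x 100 wide (its y) x 85 high, walls 3 mm, full of violet-capped sample tubes (tops at 74). Origin: centre of the underside; z up, +x to its far end (within 0.5 rad of straight ahead). The top 9 mm of the walls lean in by 3 mm to lead the lid on. Fixed lip on the near end, spring catch on the far
- lip_edge (a point): middle of the lower outer edge of the rigid lip on the tub's near end, 64.5 mm above the desk. The lip is a square ledge 70 wide, 7 high, standing 5 mm out of the wall. The bead inside the lid's near end must go under it: with the lid straight down over the rim the bead only lands on the lip, so tilt it, far end some 15 degrees up
- catch_tip (a point): tip of the rounded spring catch in the middle of the tub's far end, 68.3 mm above the desk: 46 wide, 5 mm radius, standing 5 mm out of the wall. Pressed by the lid's bead it gives way inwards, then springs out again above the bead
- lid: the larger of two white lids, the one that fits: loose, about 160 g, plate 170 long (its x) x 110 wide (its y) x 4 mm, skirt 25 deep all round, lying skirt down. Origin: centre of the skirt's lower edge; plate's top 29 above it. Inside, the skirt is 104 wide, and 164 long, but 153 between the 3 mm high beads at the lower edge of its short ends. Home, its origin is 60 above the desk
- lid_rib (a point): where to hold the lid: centre of the rib that stands on the middle of its plate, 43 mm above the lid's origin. The rib is 70 long (lid's x), 18 wide (y) and 28 high, from 29 to 57 above the origin. The lid is the same both ways round; once its near end is hooked under the lip, its far end rests on the catch about 13 mm too high
- lid_end_a (a point): point on top of the lid's plate, 62 mm from its middle towards its +x end. The end at the tub's catch is pressed here to snap home: it takes roughly 8 to 22 N, and it meets the rim abruptly: press at 30 mm/s or slower and up to 35 N. Over 75 N between lid and tub, knocks included, is too hard. Home, this point is 89 mm above the desk
- lid_end_b (a point): the like point at the lid's -x end. Home, it is 89 mm above the desk
- small_lid: the other white lid, same form but too small for the tub: 135 x 86 mm, rib 52 long; leave it
- rack: white rack of violet-capped tubes, 78 x 144 mm, 90 high, at the far side; leave it
- rack2: white rack of violet-capped tubes, 78 x 166 mm, 90 high, at the far side; leave it
- small_tub: empty white tub 115 x 76 mm, 60 high; leave it
- mouse: black computer mouse, 95 x 56 mm, 33 high; leave it
- label_roll: roll of paper labels, 68 mm across, 30 high; leave it
- loose_tube: capped sample tube lying on the desk, 75 mm long, 17 mm cap; leave it

How it is judged:
By the outcome, as a careful person would: the job done as asked, in the order asked, and still so for the second after the job is handed in, with the robot touching nothing.
It also fails if it takes over 51 s, if anything falls off the work surface, if the arm or the gripper's body presses on something with over 40 N, if the wrist force passes 120 N, or if a joint passes its speed limit or range.

## Working session

There is one attempt and no reset: what is moved stays moved. The work goes in short steps, Python scripts to look and compute and a shell command to move; the robot and the scene stay as the last step left them, time stands still between calls to the robot, and variables do not carry over. Pictures are saved under pics/ and viewed, at most 10 in all, crops included, and the job is handed in when it is done.

```bash
ls; mkdir -p pics; cat > h.py <<'E'
import numpy as np, cv2
from plant import sense, grab_frame
from scipy.spatial.transform import Rotation as R
def cloud(f):
    z=f["range_z"]; v,u=np.mgrid[:z.shape[0],:z.shape[1]]
    p=np.stack([(u-f["cx"])/f["fx"]*z,(v-f["cy"])/f["fy"]*z,z],-1)
    Rm=cv2.Rodrigues(np.array(f["rvec"],float))[0]
    w=(p-np.array(f["tvec"]).ravel())@Rm
    w[z<=0]=np.nan
    return w
E
python3 - <<'E'
from h import *
import pickle
s=sense();print(s)
for n in("scene","top"):
    f=grab_frame(n);pickle.dump(f,open(n+".pkl","wb"));cv2.imwrite(f"pics/{n}.png",f["image"])
    print(n,f["fx"],f["cx"],f["cy"],f["rvec"],f["tvec"])
E
```

```text
pics
{'t': 0.0, 'joints': array([ 1.12839307e+00,  1.24494515e-01,  1.65165871e+00, -8.98769428e-08,
        1.36751503e+00, -8.25567783e-02]), 'joint_velocities': array([ 0.00113549,  0.00120905, -0.00063345, -0.00013951, -0.0011001 ,
        0.00186332]), 'joint_torque': array([ 2.61538271e-04, -4.23622048e+01, -3.65454125e+01, -4.59040029e-05,
        7.13650734e-03, -1.30462723e-06]), 'ee_pos': array([0.22862443, 0.60781601, 0.23006892]), 'tcp_rot': array([ 1.78953949e-01,  9.83856904e-01, -1.00226516e-03, -2.69241861e-04]), 'wrist_force': array([ 0.06409909, -0.29207048, -0.3035956 ]), 'torque': array([-0.01862903, -0.00354921,  0.07027612]), 'grip_force': 0.0, 'width': 0.08526383251014887}
scene 375.0436710849431 250.65497348778717 192.66850089593112 [ 2.26300297  0.95939884 -0.38705727] [-0.38328545 -0.24930763  1.37133495]
top 371.192169117222 252.58628915320904 189.1352995150961 [ 2.16006294 -2.18754947  0.07234321] [0.01169901 0.55893259 0.98332556]
```

View pics/scene.png

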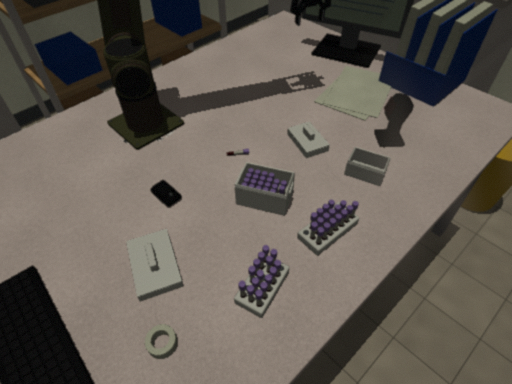

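View pics/top.png

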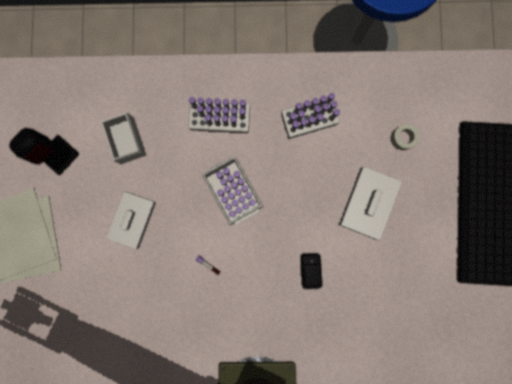

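The scene view shows the tub at (265,187), the large lid at (153,263) and the small lid at (308,138). In the top view, with x up and y left, the tub is at (233,191), the large lid at (372,203) and the small lid at (131,220). Next I measure them.

```bash
cat > meas.py <<'E'
from h import *
import pickle
f={n:pickle.load(open(n+".pkl","rb")) for n in("scene","top")}
W={n:cloud(f[n]) for n in f}
def rect(p):
    (c,s,a)=cv2.minAreaRect((p[:,:2]*1000).astype(np.float32)); return np.round(c,1),np.round(s,1),round(a,1)
for n,boxes in {"top":{"lid":(335,160,408,245),"tub":(198,152,270,230)},"scene":{"lid":(120,225,188,300),"tub":(228,155,300,215)}}.items():
    w=W[n]
    print(n,"desk z",np.nanmedian(w[250:260,330:400,2]) if n=="top" else np.nanmedian(w[210:225,60:110,2]))
    for k,(a,b,c,d) in boxes.items():
        p=w[b:d,a:c].reshape(-1,3); p=p[np.isfinite(p[:,2])]
        print(k,"z hist",np.histogram(p[:,2],bins=np.arange(-.01,.11,.005)))if 0 else None
        bands={"lid":[(.018,.04),(.046,.07)],"tub":[(.079,.095)]}[k]
        for lo,hi in bands:
            q=p[(p[:,2]>lo)&(p[:,2]<hi)]
            # keep largest cluster around the median
            q=q[np.linalg.norm(q[:,:2]-np.median(q[:,:2],0),axis=1)<.12]
            print(k,lo,len(q),"zmed",round(np.median(q[:,2]),4),rect(q))
E
python3 meas.py
```

```text
top desk z 0.00023056648679337327
lid 0.018 2446 zmed 0.0289 (array([ 517.4, -312.6]), array([111.3, 171. ]), 67.5)
lid 0.046 211 zmed 0.0563 (array([ 516.7, -311.9]), array([18.5, 69.9]), 67.7)
tub 0.079 316 zmed 0.0837 (array([553. ,  57.5]), array([148.5,  98.3]), 28.4)
scene desk z 0.002336919486696437
lid 0.018 2394 zmed 0.0308 (array([ 518.4, -310.6]), array([110.1, 172.3]), 67.4)
lid 0.046 194 zmed 0.0585 (array([ 518.8, -310.7]), array([18.2, 69.9]), 66.9)
tub 0.079 368 zmed 0.0846 (array([555.6,  58.4]), array([148.6, 100.5]), 28.4)
```

Both views agree to about 2 mm. The lid is at about (0.5175, -0.3115) with its long axis at -22.5°, and the rib top is at 57 mm. The tub is at about (0.554, 0.058), yaw 28.4°, with the rim at 84 mm. Next I compute the move to above the rib.

```bash
cat >> h.py <<'E'
def toolrot(yaw,tilt=0.):
    """tool down, tool x along yaw+180deg; tilt raises the lid's far (+x) end"""
    return R.from_euler('z',yaw,degrees=True)*R.from_euler('y',-tilt,degrees=True)*R.from_matrix([[-1,0,0],[0,1,0],[0,0,-1]])
def rel(pos,rot):
    s=sense(); T=R.from_quat(s["tcp_rot"])
    return np.round(T.inv().apply(np.array(pos)-s["ee_pos"]),4), np.round((T.inv()*rot).as_rotvec(),4)
E
python3 -c "
from h import *
print(rel([.517,-.312,.16],toolrot(-22.5)))"
```

```text
(array([-0.5938, -0.7593,  0.0715]), array([-0.002 , -0.0002,  0.0329]))
```

```bash
python3 -m pendant '[{"dx":-0.015,"dy":-0.02,"dz":0},{"dx":-0.05,"dy":-0.064,"dz":0},{"dx":-0.085,"dy":-0.109,"dz":0},{"dx":-0.12,"dy":-0.153,"dz":0},{"dx":-0.155,"dy":-0.198,"dz":0},{"dx":-0.19,"dy":-0.243,"dz":0},{"dx":-0.225,"dy":-0.288,"dz":0},{"dx":-0.26,"dy":-0.332,"dz":0},{"dx":-0.295,"dy":-0.377,"dz":0.01},{"dx":-0.33,"dy":-0.422,"dz":0.02,"wz":0.01},{"dx":-0.365,"dy":-0.467,"dz":0.03,"wz":0.02},{"dx":-0.4,"dy":-0.511,"dz":0.04,"wz":0.033},{"dx":-0.435,"dy":-0.556,"dz":0.05,"wz":0.033},{"dx":-0.47,"dy":-0.601,"dz":0.06,"wz":0.033},{"dx":-0.505,"dy":-0.646,"dz":0.07,"wz":0.033},{"dx":-0.54,"dy":-0.69,"dz":0.0715,"wz":0.033},{"dx":-0.57,"dy":-0.729,"dz":0.0715,"wz":0.033},{"dx":-0.588,"dy":-0.752,"dz":0.0715,"wz":0.033},{"dx":-0.594,"dy":-0.759,"dz":0.0715,"wx":-0.002,"wz":0.033},{"dx":-0.594,"dy":-0.759,"dz":0.0715,"wx":-0.002,"wz":0.033}]' 1
python3 - <<'E'
from h import *
print(rel([.517,-.312,.033],toolrot(-22.5)))
s=sense();f=grab_frame("wrist");cv2.imwrite("pics/w1.png",f["image"]);print(f["mount"],f["fx"],f["cx"],f["cy"])
E
```

```text
(array([-0.5938, -0.759 ,  0.1985]), array([-0.002 , -0.0002,  0.0329]))
[[ 1.65651275e-05 -9.63670801e-01 -2.67092844e-01  6.76172941e-02]
 [ 9.99999657e-01 -2.05331264e-04  8.02855152e-04 -8.14236400e-04]
 [-8.28530579e-04 -2.67092766e-01  9.63670467e-01 -1.42322800e-01]
 [ 0.00000000e+00  0.00000000e+00  0.00000000e+00  1.00000000e+00]] 297.3186396354542 259.44272424925475 193.13692413042918invalid input
```

View pics/w1.png

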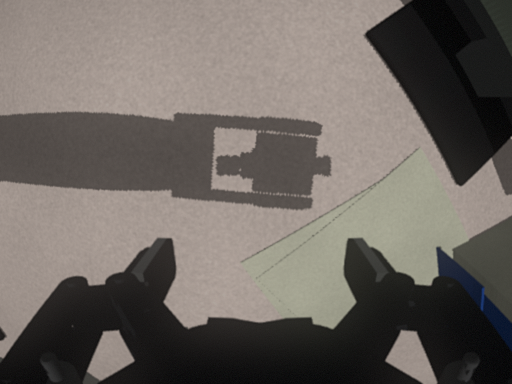

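The arm did not move: the call was refused, and the picture shows only desk at the start position. The rows probably need all six keys.

```bash
python3 -m pendant '[{"dx":-0.015,"dy":-0.02,"dz":0,"wx":0,"wy":0,"wz":0},{"dx":-0.05,"dy":-0.064,"dz":0,"wx":0,"wy":0,"wz":0},{"dx":-0.085,"dy":-0.109,"dz":0,"wx":0,"wy":0,"wz":0},{"dx":-0.12,"dy":-0.153,"dz":0,"wx":0,"wy":0,"wz":0},{"dx":-0.155,"dy":-0.198,"dz":0,"wx":0,"wy":0,"wz":0},{"dx":-0.19,"dy":-0.243,"dz":0,"wx":0,"wy":0,"wz":0},{"dx":-0.225,"dy":-0.288,"dz":0,"wx":0,"wy":0,"wz":0},{"dx":-0.26,"dy":-0.332,"dz":0,"wx":0,"wy":0,"wz":0},{"dx":-0.295,"dy":-0.377,"dz":0.01,"wx":0,"wy":0,"wz":0},{"dx":-0.33,"dy":-0.422,"dz":0.02,"wx":0,"wy":0,"wz":0.01},{"dx":-0.365,"dy":-0.467,"dz":0.03,"wx":0,"wy":0,"wz":0.02},{"dx":-0.4,"dy":-0.511,"dz":0.04,"wx":0,"wy":0,"wz":0.033},{"dx":-0.435,"dy":-0.556,"dz":0.05,"wx":0,"wy":0,"wz":0.033},{"dx":-0.47,"dy":-0.601,"dz":0.06,"wx":0,"wy":0,"wz":0.033},{"dx":-0.505,"dy":-0.646,"dz":0.07,"wx":0,"wy":0,"wz":0.033},{"dx":-0.54,"dy":-0.69,"dz":0.0715,"wx":0,"wy":0,"wz":0.033},{"dx":-0.57,"dy":-0.729,"dz":0.0715,"wx":0,"wy":0,"wz":0.033},{"dx":-0.588,"dy":-0.752,"dz":0.0715,"wx":0,"wy":0,"wz":0.033},{"dx":-0.594,"dy":-0.759,"dz":0.0715,"wx":-0.002,"wy":0,"wz":0.033},{"dx":-0.594,"dy":-0.759,"dz":0.0715,"wx":-0.002,"wy":0,"wz":0.033}]' 1
cat > wr.py <<'E'
import sys
from h import *
name=sys.argv[1]
s=sense();f=grab_frame("wrist");cv2.imwrite(f"pics/{name}.png",f["image"])
import pickle;pickle.dump((s,f),open(name+".pkl","wb"))
E
python3 wr.py w2
python3 -c "
from h import *
print(rel([.517,-.312,.033],toolrot(-22.5)))"
```

```text
t: 2.65
ee_pos: [0.5174, -0.3108, 0.1594]
tcp_rot: [0.195, 0.981, 0.001, -0.0]
wrist_force: [1.1, 0.0, 0.1]
width: 0.085
grip_force: 0.0
(array([-0.0005, -0.002 ,  0.1265]), array([ 0.0026, -0.001 ,  0.0002]))
```

View pics/w2.png

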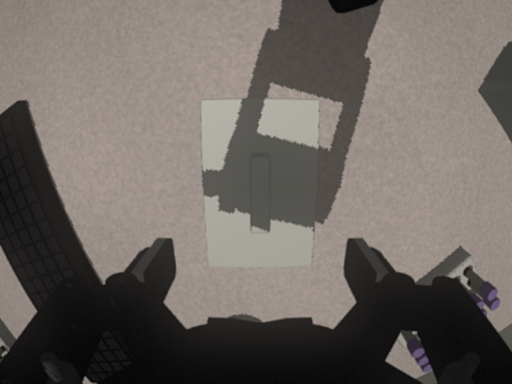

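The lid's rib runs from (260,155) to (260,232), and the fingers are centred on it and aligned with it. I'll cast the rib-end rays as a cross-check.

```bash
cat >> h.py <<'E'
def wray(s,f,u,v):
    d=np.array([u-f["cx"],v-f["cy"]]); r=np.hypot(*d); th=r/f["fx"]
    c=np.r_[np.sin(th)*d/max(r,1e-9),np.cos(th)]
    M=np.array(f["mount"]);T=R.from_quat(s["tcp_rot"])
    return s["ee_pos"]+T.apply(M[:3,3]),T.apply(M[:3,:3]@c)
def wplane(s,f,u,v,z):
    o,d=wray(s,f,u,v); return o+d*(z-o[2])/d[2]
E
python3 - <<'E'
from h import *
import pickle
s,f=pickle.load(open("w2.pkl","rb"))
a=wplane(s,f,260,155,.057);b=wplane(s,f,260,232,.057);print(a,b,(a+b)/2,np.linalg.norm(a-b))
q=[wplane(s,f,u,v,.029) for u,v in((202,101),(319,100),(312,266),(209,266))];print(np.mean(q,0))
# measured rib height: range image depth at the rib
E
```

```text
[ 0.48724017 -0.29820347  0.057     ] [ 0.55077133 -0.32451163  0.057     ] [ 0.51900575 -0.31135755  0.057     ] 0.06876283178026651
[ 0.52119938 -0.3114949   0.029     ]
```

```bash
python3 -m pendant '[{"dx":0,"dy":-0.0005,"dz":0.02,"wx":0,"wy":0,"wz":0},{"dx":0,"dy":-0.0005,"dz":0.05,"wx":0,"wy":0,"wz":0},{"dx":0,"dy":-0.0005,"dz":0.08,"wx":0,"wy":0,"wz":0},{"dx":0,"dy":-0.0005,"dz":0.1,"wx":0,"wy":0,"wz":0},{"dx":0,"dy":-0.0005,"dz":0.115,"wx":0,"wy":0,"wz":0},{"dx":0,"dy":-0.0005,"dz":0.123,"wx":0,"wy":0,"wz":0},{"dx":0,"dy":-0.0005,"dz":0.126,"wx":0,"wy":0,"wz":0},{"dx":0,"dy":-0.0005,"dz":0.126,"wx":0,"wy":0,"wz":0}]' 1
python3 -m pendant '[{"dx":0,"dy":0,"dz":0,"wx":0,"wy":0,"wz":0},{"dx":0,"dy":0,"dz":0,"wx":0,"wy":0,"wz":0},{"dx":0,"dy":0,"dz":0,"wx":0,"wy":0,"wz":0},{"dx":0,"dy":0,"dz":0,"wx":0,"wy":0,"wz":0},{"dx":0,"dy":0,"dz":0,"wx":0,"wy":0,"wz":0},{"dx":0,"dy":0,"dz":0,"wx":0,"wy":0,"wz":0}]' 0
python3 wr.py w3
```

```text
t: 3.7
ee_pos: [0.5179, -0.3117, 0.0344]
tcp_rot: [0.195, 0.981, 0.001, 0.001]
wrist_force: [-0.6, -0.0, -0.5]
width: 0.0853
grip_force: 0.0
t: 4.45
ee_pos: [0.5178, -0.3116, 0.0342]
tcp_rot: [0.195, 0.981, 0.001, 0.001]
wrist_force: [0.2, 0.6, 2.2]
width: 0.0169
grip_force: 60.5
```

View pics/w3.png

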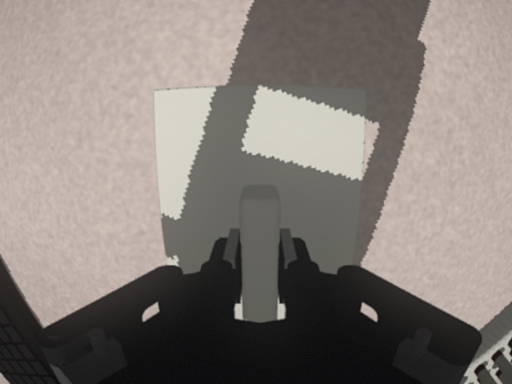

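The rib is gripped: opening 17 mm, 60 N, with the lid level and straight in the picture. Next I lift it and compute the carry.

```bash
python3 -m pendant '[{"dx":0,"dy":0,"dz":-0.01,"wx":0,"wy":0,"wz":0},{"dx":0,"dy":0,"dz":-0.035,"wx":0,"wy":0,"wz":0},{"dx":0,"dy":0,"dz":-0.07,"wx":0,"wy":0,"wz":0},{"dx":0,"dy":0,"dz":-0.105,"wx":0,"wy":0,"wz":0},{"dx":0,"dy":0,"dz":-0.13,"wx":0,"wy":0,"wz":0},{"dx":0,"dy":0,"dz":-0.15,"wx":0,"wy":0,"wz":0},{"dx":0,"dy":0,"dz":-0.155,"wx":0,"wy":0,"wz":0}]'
python3 -c "
from h import *
print(rel([.54,.05,.19],toolrot(28.4)))"
```

```text
t: 5.38
ee_pos: [0.5178, -0.312, 0.1903]
tcp_rot: [0.195, 0.981, 0.001, 0.001]
wrist_force: [0.1, 0.4, -2.0]
width: 0.0165
grip_force: 60.0
(array([0.118 , 0.3429, 0.0006]), array([ 5.000e-04,  2.400e-03, -8.884e-01]))
```

```bash
python3 -m pendant '[{"dx":0.005,"dy":0.014,"dz":0,"wx":0,"wy":0,"wz":-0.03},{"dx":0.015,"dy":0.043,"dz":0,"wx":0,"wy":0,"wz":-0.11},{"dx":0.027,"dy":0.08,"dz":0,"wx":0,"wy":0,"wz":-0.21},{"dx":0.04,"dy":0.117,"dz":0,"wx":0,"wy":0,"wz":-0.31},{"dx":0.053,"dy":0.154,"dz":0,"wx":0,"wy":0,"wz":-0.41},{"dx":0.066,"dy":0.191,"dz":0,"wx":0,"wy":0,"wz":-0.51},{"dx":0.079,"dy":0.228,"dz":0,"wx":0,"wy":0,"wz":-0.61},{"dx":0.091,"dy":0.265,"dz":0,"wx":0,"wy":0,"wz":-0.71},{"dx":0.104,"dy":0.302,"dz":0,"wx":0,"wy":0,"wz":-0.8},{"dx":0.113,"dy":0.329,"dz":0,"wx":0,"wy":0.001,"wz":-0.86},{"dx":0.118,"dy":0.343,"dz":0,"wx":0,"wy":0.0024,"wz":-0.888},{"dx":0.118,"dy":0.343,"dz":0,"wx":0,"wy":0.0024,"wz":-0.888},{"dx":0.118,"dy":0.343,"dz":0,"wx":0,"wy":0.0024,"wz":-0.888}]'
python3 - <<'E'
from h import *
import pickle
s=sense();print(s["ee_pos"],R.from_quat(s["tcp_rot"]).as_matrix().round(4))
for n in("scene","top"):
    f=grab_frame(n);w=cloud(f);pickle.dump(f,open(n+"2.pkl","wb"));cv2.imwrite(f"pics/{n}2.png",f["image"])
    p=w.reshape(-1,3);zc=s["ee_pos"][2]-.0343+.029
    p=p[np.isfinite(p[:,2])&(np.abs(p[:,2]-zc)<.009)&(np.linalg.norm(p[:,:2]-s["ee_pos"][:2],axis=1)<.115)]
    c,sz,a=cv2.minAreaRect((p[:,:2]*1000).astype(np.float32));
    A=np.c_[p[:,:2],np.ones(len(p))];k=np.linalg.lstsq(A,p[:,2],rcond=None)[0]
    print(n,len(p),np.median(p[:,2])-zc,c,sz,a,"plane",k)
v=np.hstack([pickle.load(open(n+"2.pkl","rb"))["image"][100:300,100:400] for n in("scene","top")]);cv2.imwrite("pics/v2.png",v)
E
```

```text
t: 7.0
ee_pos: [0.5394, 0.0497, 0.1891]
tcp_rot: [-0.245, 0.97, 0.001, -0.001]
wrist_force: [-0.8, 0.5, -1.7]
width: 0.0169
grip_force: 59.9
[0.53941467 0.04970656 0.18906596] [[-0.8803 -0.4745 -0.0023]
 [-0.4745  0.8803  0.0013]
 [ 0.0015  0.0022 -1.    ]]
scene 1657 0.0022324543711797484 (539.496337890625, 51.570560455322266) (171.47755432128906, 114.34497833251953) 27.9917049407959 plane [-0.01604945  0.01802341  0.19357535]
top 945 0.0002995261458298981 (539.5364379882812, 50.37257385253906) (170.42416381835938, 109.72974395751953) 28.34217643737793 plane [-0.00248406  0.00046963  0.18529333]
```

View pics/v2.png

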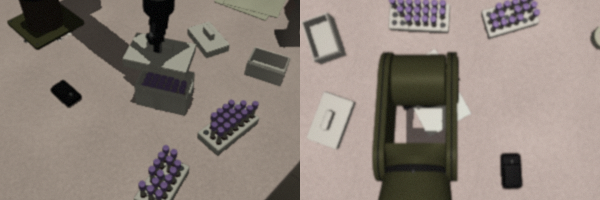

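The lid hangs level in the gripper, centred on the TCP within about 1 mm and in line with the tub (yaw 28.3°). The tub centre, corrected for the hand offset, is about (0.554, 0.057). Next I compute the hooking poses.

```bash
cat >> h.py <<'E'
def lidpose(Bx,Bz,tilt,yaw=28.4,c=(.5542,.0567),h=.0343):
    """TCP pose putting the near bead's inner lower edge at (Bx,Bz) mm in the tub frame"""
    t=np.deg2rad(tilt); u=.0765
    o=np.array([Bx/1e3+u*np.cos(t)-h*np.sin(t),0,Bz/1e3+u*np.sin(t)+h*np.cos(t)])
    return R.from_euler('z',yaw,degrees=True).apply(o)+np.r_[c,0], toolrot(yaw,tilt)
E
python3 -c "
from h import *
p,r=lidpose(-86,100,15);print(p,*rel(p,r))"
```

```text
[0.53574131 0.04671942 0.15293091] [ 0.0047 -0.0007  0.0364] [ 0.0019 -0.2627 -0.0022]
```

```bash
python3 -m pendant '[{"dx":0.001,"dy":0,"dz":0.004,"wx":0,"wy":-0.03,"wz":0},{"dx":0.002,"dy":0,"dz":0.012,"wx":0,"wy":-0.1,"wz":0},{"dx":0.003,"dy":0,"dz":0.022,"wx":0,"wy":-0.18,"wz":0},{"dx":0.0047,"dy":-0.0007,"dz":0.032,"wx":0.0019,"wy":-0.24,"wz":-0.0022},{"dx":0.0047,"dy":-0.0007,"dz":0.0364,"wx":0.0019,"wy":-0.2627,"wz":-0.0022},{"dx":0.0047,"dy":-0.0007,"dz":0.0364,"wx":0.0019,"wy":-0.2627,"wz":-0.0022},{"dx":0.0047,"dy":-0.0007,"dz":0.0364,"wx":0.0019,"wy":-0.2627,"wz":-0.0022}]'
python3 - <<'E'
from h import *
p,r=lidpose(-86,59,15);print(*rel(p,r))
s=sense()
f=grab_frame("scene");w=cloud(f);cv2.imwrite("pics/s3.png",cv2.resize(f["image"][130:230,200:320],None,fx=5,fy=5))
E
```

```text
t: 7.98
ee_pos: [0.5365, 0.0475, 0.1539]
tcp_rot: [-0.244, 0.961, 0.032, 0.127]
wrist_force: [0.5, -0.2, -1.9]
width: 0.0167
grip_force: 59.9
[ 0.0119 -0.0003  0.0403] [-0.0002  0.0011  0.0015]
```

View pics/s3.png

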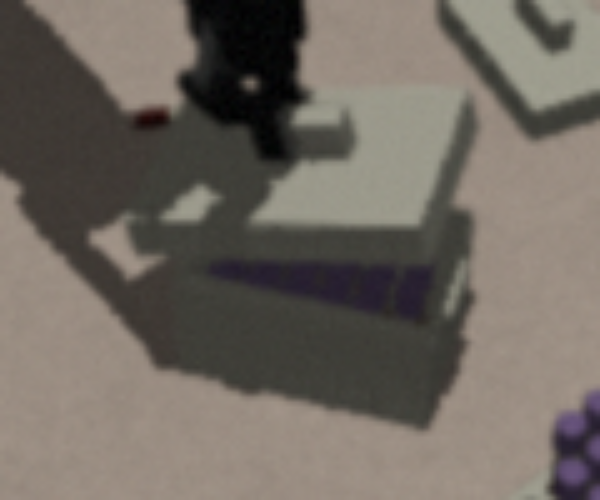

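The lid is tilted with its far end up and its near end hanging just outside the tub's near (left) wall. I lower it slowly in two parts.

```bash
python3 -m pendant '[{"dx":0.0018,"dy":0,"dz":0.006,"wx":0,"wy":0,"wz":0.0015},{"dx":0.0036,"dy":0,"dz":0.012,"wx":0,"wy":0,"wz":0.0015},{"dx":0.0048,"dy":0,"dz":0.016,"wx":0,"wy":0,"wz":0.0015},{"dx":0.006,"dy":0,"dz":0.02,"wx":0,"wy":0,"wz":0.0015},{"dx":0.0071,"dy":0,"dz":0.024,"wx":0,"wy":0,"wz":0.0015},{"dx":0.0071,"dy":0,"dz":0.024,"wx":0,"wy":0,"wz":0.0015}]'
python3 -c "
from h import *
p,r=lidpose(-86,59,15);print(*rel(p,r))"
```

```text
t: 8.78
ee_pos: [0.535, 0.0473, 0.1276]
tcp_rot: [-0.243, 0.961, 0.032, 0.126]
wrist_force: [0.3, -0.3, -1.4]
width: 0.017
grip_force: 59.9
[ 0.0036 -0.0009  0.0152] [ 0.0009 -0.0004 -0.0002]
```

```bash
python3 -m pendant '[{"dx":0.0007,"dy":-0.0004,"dz":0.003,"wx":0,"wy":0,"wz":0},{"dx":0.0014,"dy":-0.0004,"dz":0.006,"wx":0,"wy":0,"wz":0},{"dx":0.0021,"dy":-0.0004,"dz":0.009,"wx":0,"wy":0,"wz":0},{"dx":0.0028,"dy":-0.0004,"dz":0.012,"wx":0,"wy":0,"wz":0},{"dx":0.0036,"dy":-0.0004,"dz":0.015,"wx":0,"wy":0,"wz":0},{"dx":0.0036,"dy":-0.0004,"dz":0.015,"wx":0,"wy":0,"wz":0}]'
python3 - <<'E'
from h import *
p,r=lidpose(-86,59,15);print(*rel(p,r))
p,r=lidpose(-76,59,15);print(*rel(p,r))
f=grab_frame("scene");cv2.imwrite("pics/s4.png",cv2.resize(f["image"][130:230,200:320],None,fx=5,fy=5,interpolation=cv2.INTER_CUBIC))
E
```

```text
t: 9.52
ee_pos: [0.5355, 0.0471, 0.1122]
tcp_rot: [-0.243, 0.961, 0.032, 0.126]
wrist_force: [0.3, 0.2, -1.5]
width: 0.0167
grip_force: 59.9
[ 0.0001 -0.0005  0.0003] [ 0.0009 -0.0003 -0.0002]
[-0.0096 -0.0005  0.0029] [ 0.0009 -0.0003 -0.0002]
```

View pics/s4.png

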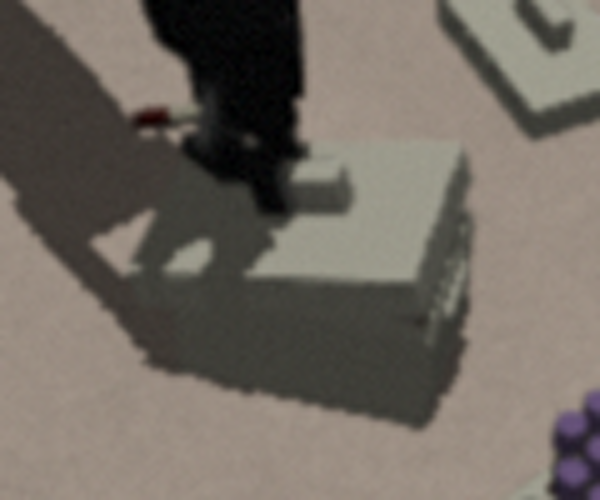

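There is no contact, and the bead is below lip height outside the near wall. Next I slide the lid towards the far end to hook it.

```bash
python3 -m pendant '[{"dx":-0.0015,"dy":-0.0003,"dz":0.0004,"wx":0,"wy":0,"wz":0},{"dx":-0.003,"dy":-0.0003,"dz":0.0008,"wx":0,"wy":0,"wz":0},{"dx":-0.0045,"dy":-0.0003,"dz":0.0012,"wx":0,"wy":0,"wz":0},{"dx":-0.006,"dy":-0.0003,"dz":0.0016,"wx":0,"wy":0,"wz":0},{"dx":-0.007,"dy":-0.0003,"dz":0.0019,"wx":0,"wy":0,"wz":0},{"dx":-0.0077,"dy":-0.0003,"dz":0.0021,"wx":0,"wy":0,"wz":0},{"dx":-0.0077,"dy":-0.0003,"dz":0.0021,"wx":0,"wy":0,"wz":0}]'
python3 -c "
from h import *
p,r=lidpose(-76,59,15);print(*rel(p,r))"
```

```text
t: 10.45
ee_pos: [0.543, 0.0507, 0.1126]
tcp_rot: [-0.243, 0.961, 0.032, 0.127]
wrist_force: [-0.5, 0.7, -1.2]
width: 0.0168
grip_force: 59.9
[-0.0015 -0.      0.0011] [ 0.0005  0.0003 -0.    ]
```

```bash
python3 -m pendant '[{"dx":-0.0005,"dy":0,"dz":0.0001,"wx":0,"wy":0,"wz":0},{"dx":-0.001,"dy":0,"dz":0.0003,"wx":0,"wy":0,"wz":0},{"dx":-0.0015,"dy":0,"dz":0.0004,"wx":0,"wy":0,"wz":0},{"dx":-0.002,"dy":0,"dz":0.0005,"wx":0,"wy":0,"wz":0},{"dx":-0.002,"dy":0,"dz":0.0005,"wx":0,"wy":0,"wz":0}]'
python3 -m pendant '[{"dx":0.0003,"dy":0,"dz":-0.001,"wx":0,"wy":0,"wz":0},{"dx":0.0005,"dy":0,"dz":-0.002,"wx":0,"wy":0,"wz":0},{"dx":0.0008,"dy":0,"dz":-0.003,"wx":0,"wy":0,"wz":0},{"dx":0.0008,"dy":0,"dz":-0.003,"wx":0,"wy":0,"wz":0}]'
```

```text
t: 11.08
ee_pos: [0.5448, 0.0516, 0.1127]
tcp_rot: [-0.243, 0.961, 0.032, 0.127]
wrist_force: [-0.8, -0.8, -1.8]
width: 0.0168
grip_force: 59.9
t: 11.58
ee_pos: [0.5433, 0.051, 0.1147]
tcp_rot: [-0.243, 0.961, 0.032, 0.127]
wrist_force: [4.2, 1.1, -9.4]
width: 0.0169
grip_force: 58.8
```

Lifting 2 mm gave -9.4 N at the height predicted for the bead meeting the underside of the lip, so it is hooked. Now I compute the rotation down about the bead.

```bash
python3 -c "
from h import *
for t,z in((15,60),(12,60),(9,60.3),(7,60.5),(5.5,60.5),(4,60.5)):
  p,r=lidpose(-76.3,z,t);print(t,*rel(p,r))"
```

```text
15 [-0.0005 -0.0001  0.0019] [ 0.0006  0.0007 -0.0005]
12 [-0.0022 -0.0001  0.006 ] [ 0.0006  0.0531 -0.0005]
9 [-0.0038 -0.0001  0.0098] [ 0.0006  0.1054 -0.0004]
7 [-0.0047 -0.0001  0.0124] [ 0.0006  0.1403 -0.0004]
5.5 [-0.0053 -0.0001  0.0145] [ 0.0006  0.1665 -0.0004]
4 [-0.0058 -0.0001  0.0167] [ 0.0006  0.1927 -0.0004]
```

```bash
python3 -m pendant '[{"dx":-0.0005,"dy":0,"dz":0.002,"wx":0,"wy":0,"wz":0},{"dx":-0.0013,"dy":0,"dz":0.004,"wx":0,"wy":0.026,"wz":0},{"dx":-0.0022,"dy":0,"dz":0.006,"wx":0,"wy":0.053,"wz":0},{"dx":-0.003,"dy":0,"dz":0.008,"wx":0,"wy":0.079,"wz":0},{"dx":-0.0038,"dy":0,"dz":0.0098,"wx":0,"wy":0.105,"wz":0},{"dx":-0.0042,"dy":0,"dz":0.0111,"wx":0,"wy":0.123,"wz":0},{"dx":-0.0047,"dy":0,"dz":0.0124,"wx":0,"wy":0.14,"wz":0},{"dx":-0.0047,"dy":0,"dz":0.0124,"wx":0,"wy":0.14,"wz":0}]'
python3 -c "
from h import *
for t in(7,5.5,4,3):
  p,r=lidpose(-76.3,60.5,t);print(t,*rel(p,r))"
```

```text
t: 12.58
ee_pos: [0.5504, 0.0547, 0.1046]
tcp_rot: [-0.245, 0.968, 0.015, 0.059]
wrist_force: [1.0, -0.6, -3.0]
width: 0.0166
grip_force: 59.8
7 [ 0.0004 -0.      0.0007] [ 0.0005 -0.0002  0.0002]
5.5 [-0.0005 -0.      0.0027] [0.0005 0.026  0.0002]
4 [-0.0013 -0.      0.0047] [0.0005 0.0521 0.0002]
3 [-0.0018 -0.      0.0061] [0.0005 0.0696 0.0002]
```

```bash
python3 -m pendant '[{"dx":0,"dy":0,"dz":0.0015,"wx":0,"wy":0.01,"wz":0},{"dx":-0.0005,"dy":0,"dz":0.0027,"wx":0,"wy":0.026,"wz":0},{"dx":-0.0008,"dy":0,"dz":0.0036,"wx":0,"wy":0.037,"wz":0},{"dx":-0.0008,"dy":0,"dz":0.0036,"wx":0,"wy":0.037,"wz":0}]'
python3 - <<'E'
from h import *
f=grab_frame("scene");cv2.imwrite("pics/s5.png",cv2.resize(f["image"][130:230,200:320],None,fx=5,fy=5,interpolation=cv2.INTER_CUBIC))
for t in(5,4,3):
  p,r=lidpose(-76.3,60.5,t);print(t,*rel(p,r))
E
```

```text
t: 13.08
ee_pos: [0.5515, 0.0553, 0.1012]
tcp_rot: [-0.245, 0.969, 0.011, 0.041]
wrist_force: [-0.6, -0.4, -1.7]
width: 0.0171
grip_force: 59.9
5 [-0.0001 -0.     -0.0002] [ 0.0005 -0.0022  0.0001]
4 [-0.0007 -0.      0.0012] [0.0005 0.0153 0.0001]
3 [-0.0012 -0.      0.0025] [0.0005 0.0327 0.0001]
```

View pics/s5.png

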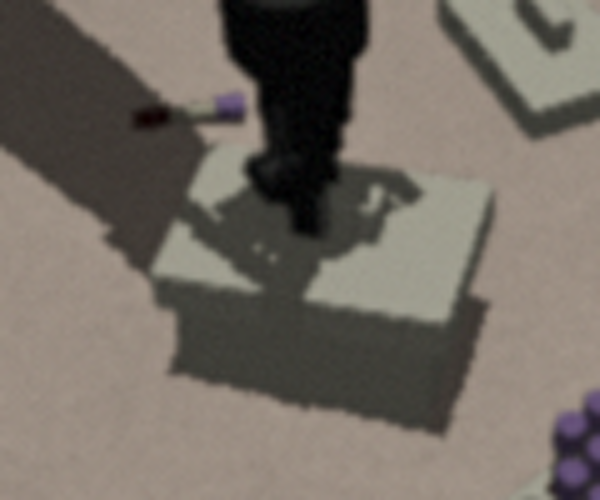

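The lid covers the tub with its far end slightly high and no load yet. I lower it a bit more, until it touches the catch.

```bash
python3 -m pendant '[{"dx":-0.0004,"dy":0,"dz":0.0006,"wx":0,"wy":0.0075,"wz":0},{"dx":-0.0007,"dy":0,"dz":0.0012,"wx":0,"wy":0.015,"wz":0},{"dx":-0.0007,"dy":0,"dz":0.0012,"wx":0,"wy":0.015,"wz":0}]'

```

```text
t: 13.5
ee_pos: [0.5525, 0.0556, 0.1005]
tcp_rot: [-0.245, 0.969, 0.009, 0.034]
wrist_force: [-0.4, 0.2, -0.3]
width: 0.0169
grip_force: 60.3
```

The wrist load drops to near zero, so the lid now rests on the lip and catch. I release it and back off.

```bash
python3 -m pendant '[{"dx":0,"dy":0,"dz":0,"wx":0,"wy":0,"wz":0},{"dx":0,"dy":0,"dz":0,"wx":0,"wy":0,"wz":0},{"dx":0,"dy":0,"dz":0,"wx":0,"wy":0,"wz":0},{"dx":0,"dy":0,"dz":0,"wx":0,"wy":0,"wz":0},{"dx":0,"dy":0,"dz":0,"wx":0,"wy":0,"wz":0},{"dx":0,"dy":0,"dz":-0.02,"wx":0,"wy":0,"wz":0},{"dx":0,"dy":0,"dz":-0.05,"wx":0,"wy":0,"wz":0},{"dx":0,"dy":0,"dz":-0.08,"wx":0,"wy":0,"wz":0},{"dx":0,"dy":0,"dz":-0.1,"wx":0,"wy":0,"wz":0},{"dx":0,"dy":0,"dz":-0.1,"wx":0,"wy":0,"wz":0}]' 1
cat > lid.py <<'E'
from h import *
import pickle
c=np.array([.5542,.0567]);y=np.deg2rad(28.4);M=np.array([[np.cos(y),np.sin(y)],[-np.sin(y),np.cos(y)]])
s=sense()
for n in("scene","top"):
    f=grab_frame(n);w=cloud(f);p=w.reshape(-1,3);cv2.imwrite(f"pics/{n}6.png",f["image"])
    q=(p[:,:2]-c)@M.T;k=np.isfinite(p[:,2])&(abs(q[:,0])<.1)&(abs(q[:,1])<.07)&(p[:,2]>.08)&(p[:,2]<.108)
    k&=~((abs(q[:,0])<.045)&(abs(q[:,1])<.02))
    k0=k.copy()
    for i in range(4):
        A=np.c_[q[k],np.ones(k.sum())];a=np.linalg.lstsq(A,p[k,2],rcond=None)[0]
        k=k0&(abs(np.c_[q,np.ones(len(q))]@a-p[:,2])<.004)
    print(n,k.sum(),"tilt deg",np.degrees(np.arctan(a[:2])),"z centre",a[2],cv2.minAreaRect((q[k]*1000).astype(np.float32)))
    print("  z at far/near end",a[2]+a[0]*.062,a[2]-a[0]*.062)
E
python3 lid.py
```

```text
t: 14.75
ee_pos: [0.5471, 0.0521, 0.2026]
tcp_rot: [-0.245, 0.969, 0.008, 0.036]
wrist_force: [0.0, -0.2, -0.3]
width: 0.0858
grip_force: 0.0
scene 1278 tilt deg [4.76152172 0.25149576] z centre 0.09730737355256656 ((-0.7528076171875, 2.020519256591797), (170.13597106933594, 113.84823608398438), 0.05118655785918236)
  z at far/near end 0.10247173026957113 0.092143016835562
top 459 tilt deg [4.73522403 0.05108131] z centre 0.09499499792543724 ((-1.9481048583984375, 0.38686370849609375), (109.76604461669922, 169.17393493652344), 89.96727752685547)
  z at far/near end 0.10013070145350753 0.08985929439736695
```

The lid tilts 4.75° with its far end about 10 mm too high, as expected when hooked and resting on the catch. Next I shut the fingers and go over the far-end press point.

```bash
python3 -c "
from h import *
print(rel([.6085,.0862,.125],toolrot(28.4)))"
```

```text
(array([-0.0663, -0.0001,  0.079 ]), array([ 0.0009,  0.0695, -0.    ]))
```

```bash
python3 -m pendant '[{"dx":-0.01,"dy":0,"dz":0.002,"wx":0,"wy":0.01,"wz":0},{"dx":-0.03,"dy":0,"dz":0.004,"wx":0,"wy":0.04,"wz":0},{"dx":-0.055,"dy":0,"dz":0.008,"wx":0,"wy":0.0695,"wz":0},{"dx":-0.066,"dy":0,"dz":0.025,"wx":0,"wy":0.0695,"wz":0},{"dx":-0.066,"dy":0,"dz":0.05,"wx":0,"wy":0.0695,"wz":0},{"dx":-0.066,"dy":0,"dz":0.07,"wx":0,"wy":0.0695,"wz":0},{"dx":-0.066,"dy":0,"dz":0.079,"wx":0,"wy":0.0695,"wz":0},{"dx":-0.066,"dy":0,"dz":0.079,"wx":0,"wy":0.0695,"wz":0},{"dx":-0.066,"dy":0,"dz":0.079,"wx":0,"wy":0.0695,"wz":0}]' 0
python3 -m pendant '[{"dx":0,"dy":0,"dz":0.006,"wx":0,"wy":0,"wz":0},{"dx":0,"dy":0,"dz":0.012,"wx":0,"wy":0,"wz":0},{"dx":0,"dy":0,"dz":0.016,"wx":0,"wy":0,"wz":0},{"dx":0,"dy":0,"dz":0.019,"wx":0,"wy":0,"wz":0},{"dx":0,"dy":0,"dz":0.021,"wx":0,"wy":0,"wz":0},{"dx":0,"dy":0,"dz":0.021,"wx":0,"wy":0,"wz":0}]'
```

```text
t: 15.98
ee_pos: [0.6093, 0.0861, 0.1267]
tcp_rot: [-0.245, 0.969, 0.0, 0.001]
wrist_force: [0.0, -0.1, -0.5]
width: -0.0002
grip_force: 0.0
t: 16.73
ee_pos: [0.6086, 0.0862, 0.1044]
tcp_rot: [-0.245, 0.969, 0.0, 0.0]
wrist_force: [0.6, -0.0, -0.4]
width: 0.0002
grip_force: 0.0
```

```bash
python3 -m pendant '[{"dx":0,"dy":0,"dz":0.0015,"wx":0,"wy":0,"wz":0},{"dx":0,"dy":0,"dz":0.003,"wx":0,"wy":0,"wz":0},{"dx":0,"dy":0,"dz":0.0045,"wx":0,"wy":0,"wz":0},{"dx":0,"dy":0,"dz":0.006,"wx":0,"wy":0,"wz":0},{"dx":0,"dy":0,"dz":0.007,"wx":0,"wy":0,"wz":0},{"dx":0,"dy":0,"dz":0.008,"wx":0,"wy":0,"wz":0}]'
```

```text
t: 17.48
ee_pos: [0.6093, 0.0862, 0.0991]
tcp_rot: [-0.245, 0.969, 0.0, 0.001]
wrist_force: [-5.8, -0.1, 12.4]
width: -0.0
grip_force: 6.1
```

```bash
python3 -m pendant '[{"dx":0,"dy":0,"dz":0.0007,"wx":0,"wy":0,"wz":0},{"dx":0,"dy":0,"dz":0.0014,"wx":0,"wy":0,"wz":0},{"dx":0,"dy":0,"dz":0.002,"wx":0,"wy":0,"wz":0},{"dx":0,"dy":0,"dz":0.002,"wx":0,"wy":0,"wz":0}]'
python3 -m pendant '[{"dx":0,"dy":0,"dz":0.0007,"wx":0,"wy":0,"wz":0},{"dx":0,"dy":0,"dz":0.0014,"wx":0,"wy":0,"wz":0},{"dx":0,"dy":0,"dz":0.0014,"wx":0,"wy":0,"wz":0}]'
```

```text
t: 17.98
ee_pos: [0.6098, 0.0865, 0.0969]
tcp_rot: [-0.245, 0.969, 0.0, 0.002]
wrist_force: [-2.1, 0.4, 8.2]
width: -0.0002
grip_force: 4.0
t: 18.35
ee_pos: [0.6101, 0.0867, 0.0951]
tcp_rot: [-0.245, 0.969, 0.0, 0.002]
wrist_force: [-0.4, 1.7, 5.3]
width: 0.0002
grip_force: 2.7
```

```bash
python3 -m pendant '[{"dx":0,"dy":0,"dz":0.001,"wx":0,"wy":0,"wz":0},{"dx":0,"dy":0,"dz":0.002,"wx":0,"wy":0,"wz":0},{"dx":0,"dy":0,"dz":0.003,"wx":0,"wy":0,"wz":0},{"dx":0,"dy":0,"dz":0.003,"wx":0,"wy":0,"wz":0}]'
python3 -m pendant '[{"dx":0,"dy":0,"dz":0.001,"wx":0,"wy":0,"wz":0},{"dx":0,"dy":0,"dz":0.002,"wx":0,"wy":0,"wz":0},{"dx":0,"dy":0,"dz":0.003,"wx":0,"wy":0,"wz":0},{"dx":0,"dy":0,"dz":0.003,"wx":0,"wy":0,"wz":0}]'
```

```text
t: 18.85
ee_pos: [0.6079, 0.086, 0.0892]
tcp_rot: [-0.245, 0.969, 0.0, -0.001]
wrist_force: [-0.1, 1.1, 0.8]
width: -0.0
grip_force: 0.0
t: 19.35
ee_pos: [0.6084, 0.086, 0.0889]
tcp_rot: [-0.245, 0.969, 0.0, -0.0]
wrist_force: [-6.6, -1.1, 9.8]
width: 0.0001
grip_force: 5.0
```

It has snapped: the far end is at 89 mm and the stop is stiff. I back off and check.

```bash
python3 -m pendant '[{"dx":0,"dy":0,"dz":0.0015,"wx":0,"wy":0,"wz":0},{"dx":0,"dy":0,"dz":0.0015,"wx":0,"wy":0,"wz":0},{"dx":0,"dy":0,"dz":-0.005,"wx":0,"wy":0,"wz":0},{"dx":0,"dy":0,"dz":-0.02,"wx":0,"wy":0,"wz":0},{"dx":0.02,"dy":0,"dz":-0.06,"wx":0,"wy":0,"wz":0},{"dx":0.06,"dy":0,"dz":-0.1,"wx":0,"wy":0,"wz":0},{"dx":0.1,"dy":0,"dz":-0.13,"wx":0,"wy":0,"wz":0},{"dx":0.13,"dy":0,"dz":-0.15,"wx":0,"wy":0,"wz":0},{"dx":0.14,"dy":0,"dz":-0.15,"wx":0,"wy":0,"wz":0},{"dx":0.14,"dy":0,"dz":-0.15,"wx":0,"wy":0,"wz":0}]'
python3 lid.py
```

```text
t: 20.6
ee_pos: [0.4852, 0.0195, 0.2366]
tcp_rot: [-0.245, 0.97, 0.0, 0.0]
wrist_force: [-0.1, -0.4, -0.6]
width: -0.0002
grip_force: 0.0
scene 1309 tilt deg [-0.07488225  0.16505516] z centre 0.09125433860357687 ((1.6732635498046875, 0.9835777282714844), (170.16912841796875, 113.28784942626953), 0.36786022782325745)
  z at far/near end 0.09117330816073281 0.09133536904642094
top 1037 tilt deg [-0.36038143  0.16792233] z centre 0.08910816256110894 ((29.67169952392578, 0.21814727783203125), (111.82713317871094, 109.4965591430664), 0.2798333764076233)
  z at far/near end 0.08871818718280246 0.08949813793941543
```

View pics/scene6.png

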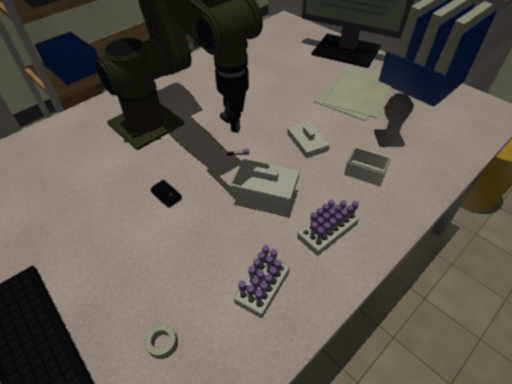

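The lid sits level on the tub at (265,187): tilt under 0.4°, plate at 89 mm in the top view and 91 mm in the scene view, which also reads 2 mm high on the desk. Everything else is where it was, and the arm is clear.

```bash
python3 -c "
from plant import sign_off
print(sign_off())"
```

```text
the job is handed in; nothing more can be done
None
```

The larger lid is hooked under the near lip, snapped home at the far end and level on the tub, with the other things left in place; the job is handed in at about 21 s.

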